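# Wedge the rocking paint scale

## Task

The paint scale rocks because the foot under its front left corner has lost its rubber boot. Using only the fingertips, gently push the wooden wedge, thin end first, under that bare foot until the foot stands on the wedge's flat top and the scale is level; then press down for a moment on the scale's opposite (rear right) corner to prove that it no longer rocks, and let go. Do not grip or lift the wedge or the scale, do not shove the scale out of its place, and leave the cup, the tin and the syringe beside it alone.

Things in the scene. Friction and masses are not known exactly. Their poses are not given: they have to be found in the camera images.
- scale: low white paint-mixing scale, 2.2 kg, loose, 237 x 200 x 80 mm; front (sloped panel, display, keys) faces its -x, y to its left, z up. Origin: on the bench under the middle of the four feet when level. Housing: x -127 to +110, y -100 to +100 mm; underside 28, flat top 68 mm high; round pan 150 mm wide, centre x = +22, 80 mm high. Three feet are black rubber domes at x = +-90, y = +-80 mm
- bare_foot (a point): lowest point of the fourth foot, a bare steel dome (28 mm across) on a stud at x = -90, y = +80 mm of the scale, 20 mm inside its left side. It is 10 mm shorter than the rubber feet, so the scale starts tipped 0.083 rad on to it. About 3 N rest on it: the wedge lifts it with a push of some 5 to 10 N; the scale itself slides if shoved with more than about 10 N
- rear_right_corner (a point): point on the flat white top of the housing over the rear right foot, between the pan and the corner, where to press (within 4 cm of it); 68 mm above the bench when the scale is level, about 10 mm higher at the start
- wedge: loose wooden wedge, 0.1 kg, 105 (x) x 50 (y) x 40 mm, lying left of the scale, thin end towards the bare foot. Origin: centre of its underside; +x to the thin end, z up. Top: 1.2 mm high at the thin end (x = +52.5 mm), rising straight to 10 mm at x = -2.5, then flat to x = -36.5; behind that the heel block, x = -36.5 to -52.5 mm, 40 mm high, to push on
- heel_back (a point): middle of the heel block's flat rear face (50 mm wide, 40 mm high), 14 mm above the bench. Pushed home at right angles to the scale's left side, the heel meets the side of the housing and the bare foot stands on the flat, at x = -16.5 mm of the wedge
- paint_cup: bystander: clear mixing cup with some paint, 75 mm wide, 86 mm high, left of the scale beyond the wedge; origin under its centre
- sample_tin: bystander: closed tin, 67 mm wide, 73 mm high, right of the scale; origin under its centre
- dosing_syringe: bystander: syringe lying flat, 34 x 156 x 25 mm, right of the scale; origin under its centre
Things that resemble listed ones, but are neither listed nor needed, are in the scene too. What is meant by the wedge is not pink or yellow, and is the larger of those in its own colour.

How it is judged:
On the way, in this order (a step that is already met when the one before it is completed fails the run):
1. the wedge is pushed under the bare foot: the foot stands on the flat top and the scale is level, with no finger on the scale (angle between scale's own z axis and vertical below 0.015 rad and x of bare_foot in the frame of wedge between -0.036 and 0 m and y of bare_foot in the frame of wedge between -0.024 and 0.024 m and contact force between wedge and scale above 0.5 N and contact force between the fingers and scale below 0.1 N), for 0.2 s.
2. the fingertips press down on the rear right corner with at least 2 N and the scale stays level (contact force between the fingers and scale above 2 N and horizontal distance between the grasp point and rear_right_corner below 0.05 m and angle between scale's own z axis and vertical below 0.015 rad), for 0.1 s.
At the end, for the whole second after the job is handed in: the scale is level within 0.015 rad and at rest, its bare foot standing on the flat top of the wedge (foot point between x = -36 and 0 mm and within 24 mm of the middle line of the wedge), after the rear right corner was pressed (angle between scale's own z axis and vertical below 0.015 rad and x of bare_foot in the frame of wedge between -0.036 and 0 m and y of bare_foot in the frame of wedge between -0.024 and 0.024 m and contact force between wedge and scale above 0.5 N and linear speed of each of scale, wedge below 0.01 m/s); the robot touches nothing.
It fails at once if the wedge is lifted off the bench (more than 8 mm) or tipped (height (world z) of wedge above 0.008 m or angle between wedge's own z axis and vertical above 0.12 rad).
It fails at once if the scale is lifted or tipped further (height (world z) of scale above 0.012 m or angle between scale's own z axis and vertical above 0.13 rad).
It fails at once if the scale is shoved more than 3 cm out of its place (distance of scale from where it was at the start of the episode above 0.03 m).
It fails at once if the wedge is squeezed or rammed with more than 40 N, or the scale hit or pressed with more than 45 N (contact force between the fingers and wedge above 40 N or contact force between the fingers and scale above 45 N).
It fails at once if the cup, the tin or the syringe is moved by more than 2 cm (distance of any of paint_cup, sample_tin, dosing_syringe from where it was at the start of the episode above 0.02 m).
It also fails if it takes over 58 s, if anything falls off the work surface, if the arm or the gripper's body presses on something with over 40 N, if the wrist force passes 120 N, or if a joint passes its speed limit or range.

## Robot

A 6-joint arm with a two-finger parallel gripper is mounted at the origin on a cart in front of the work surface, level with it; the furniture and walls round the work are solid. World frame = base frame: x ahead of the robot, y to its left, z up, the work surface at z = 0. Lengths are in m, angles in rad, forces in N, time in s.
With the tool pointing down it reaches from about 0.2 to 0.875 m from the base axis. Payload 3.4 kg.
Tool frame: the origin (TCP) lies at the very end of the fingers, on their centre line; the grasp point (between the pads) lies 19 mm behind it; x points along the fingers, y is the direction in which the jaws open and shut, and the axes are right-handed (so a half turn about x gives the same grasp; the last joint's range is limited). The gripper opens to 94 mm and grips with 3 to 60 N. Pads are 16 mm wide; open, the fingers measure 119 mm over their backs; the gripper's body (75 mm by 177 mm) begins 78 mm behind the grasp point.
Start: joints at [1.105, 0.276, 1.505, -0, 1.361, -0.121], TCP at [0.194, 0.541, 0.205] pointing down, gripper open.
Joint ranges: [-2.89, 2.89], [-0.75, 2.08], [0.22, 2.7], [-1.18, 4.32], [0.11, 2.71], [-2.7, 2.7]. Speed limits (rad/s): [2.57, 2.57, 3.14, 3.14, 3.14, 3.14].

## Interface

Orientations are given as a unit quaternion [x, y, z, w].
In Python, from plant import r gives the robot as it stands. The module is installed in compiled form; this text tells all that it offers.
- The arm moves only by the tool step_arm, never from a script. Its argument "motion" is a list of rows, each a list of 3 entries, a list of its own where there are three numbers: the turn, a rotation vector about the world's x, y, z in rad, then the shift along the world's x, y, z in m, then the gripper command: -1 is fully open, 1 is shut, values between are in proportion. A call has 1 to 8 rows; each row is the pose to reach, as a shift and turn from the pose measured when the call began; what a row does not reach only later rows make up. A row lasts 1/12 s, in which the tool goes at most 41.7 mm and 7.16 degrees, less where a joint would pass 70% of its speed; a pose out of reach is approached as far as the arm can. A call with a gripper value outside its range is refused whole. The fingers move at their own pace and stop on an object; the grip force is fixed at half the most. Time passes only in rows, so rows that repeat a pose let the fingers close. It gives the time, the measured TCP pose, the force and the opening at its end, in the units of the state.
- r.state(): the state, without advancing time (a new reading comes with each control period).
- r.snapshot(name): name is "scene" or "side" or "wrist"; returns a dict with "image" (480x640x3 uint8, red, green, blue), "fx", "fy", "cx", "cy" (pixels), "extrinsics" (4x4, takes a point from world to camera coordinates); the wrist camera has in their place "T_tool_cam" (4x4, takes a point from camera to tool coordinates, whose origin is the TCP and whose axes are the tool frame's). Camera axes: x right, y down, z forward; pixel columns grow to the right and rows downward; lengths in m; the calibration is good to about 2 mm. A picture is of the moment at which its call begins: read the wrist's pose just before it. There is no depth.
- r.sign_off(): hands the job in, once; it reports no verdict.
The state is a dict: "time": time; "qpos": joint angles; "dq": joint speeds; "joint_torque": joint torques, N m; "eef_pos": TCP position; "eef_rot": TCP orientation; "wrist_force": force on the tool from outside, world axes, zero at the start; "moment": the same for the moment, N m; "gripper_width": finger opening in m.
Only numpy, scipy, OpenCV 4.12 (cv2) and the standard library are available. Lean on these libraries where they do the work, as an engineer would, in place of code of your own. Each camera call takes 0.05 s, during which the arm holds its last target.

## Working session

There is one attempt and no reset: what is moved stays moved. The work goes in short steps, Python scripts to look and compute and a tool call to move; the robot and the scene stay as the last step left them, time stands still between calls to the robot, and variables do not carry over. Pictures are saved under pics/ and viewed, and the job is handed in when it is done.

Besides the shell and the picture viewer there is one more tool, called after ">>>" as a command line: name --argument value ..., lists and objects as JSON in quotes. step_arm: Moves the arm, as the interface text tells. Its arguments: {"type":"object","properties":{"motion":{"type":"array","items":{"type":"array"}}},"required":["motion"]}

```bash
mkdir -p pics; cat > h.py <<'E'
import numpy as np, cv2, json
from plant import r
def snap(n,f):
    st=r.state(); s=r.snapshot(n); s['st']=st
    cv2.imwrite('pics/'+f+'.png',cv2.cvtColor(s['image'],cv2.COLOR_RGB2BGR)); 
    np.save('pics/'+f+'.npy',s,allow_pickle=True); return s
def load(f): return np.load('pics/'+f+'.npy',allow_pickle=True).item()
def cam(s):
    from scipy.spatial.transform import Rotation as R
    if 'extrinsics' in s: return np.linalg.inv(np.array(s['extrinsics']))
    T=np.eye(4); T[:3,:3]=R.from_quat(s['st']['eef_rot']).as_matrix(); T[:3,3]=s['st']['eef_pos']
    return T@np.array(s['T_tool_cam'])
def ray(s,u,v,z):
    T=cam(s); d=T[:3,:3]@np.array([(u-s['cx'])/s['fx'],(v-s['cy'])/s['fy'],1]); o=T[:3,3]
    return o+d*(z-o[2])/d[2]
def proj(s,p):
    q=np.linalg.inv(cam(s))@np.append(p,1); return np.array([s['cx']+s['fx']*q[0]/q[2], s['cy']+s['fy']*q[1]/q[2]])
E
python3 - <<'E'
from h import *
for n in ['scene','side','wrist']:
    s=snap(n,n+'0'); print(n,cam(s).round(3).tolist(),s['fx'],s['cx'])
print(r.state())
E
```

```text
scene [[0.666, -0.577, 0.472, -0.106], [-0.746, -0.503, 0.437, -0.586], [-0.015, -0.643, -0.765, 1.13], [0.0, 0.0, 0.0, 1.0]] 584.4765931859062 326.27507293787653
side [[0.936, -0.159, 0.315, 0.194], [-0.353, -0.431, 0.83, -0.957], [0.003, -0.888, -0.46, 0.608], [0.0, 0.0, 0.0, 1.0]] 478.66328708233675 322.9333877825261
wrist [[0.338, 0.911, 0.236, 0.125], [0.941, -0.326, -0.088, 0.565], [-0.003, 0.252, -0.968, 0.383], [0.0, 0.0, 0.0, 1.0]] 395.39036129046013 317.3900717799016
{'time': 0.15, 'qpos': array([ 1.10501013e+00,  2.76467705e-01,  1.50581232e+00,  8.88439575e-06,
        1.36069237e+00, -1.20997742e-01]), 'dq': array([ 0.00121866, -0.00099241, -0.00313503, -0.00158936,  0.00120847,
        0.00069407]), 'joint_torque': array([ 8.26242763e-05, -4.04924297e+01, -2.37431234e+01,  7.01164990e-02,
        3.14974703e-02, -6.38013375e-05]), 'eef_pos': array([0.19416388, 0.54079052, 0.20480515]), 'eef_rot': array([ 0.12083275,  0.69676899, -0.12176491,  0.69648096]), 'wrist_force': array([-0.92480945,  0.74232944, -0.32051889]), 'moment': array([-0.01296158, -0.00123116, -0.04220242]), 'gripper_width': 0.09398133704483284}
```

View pics/scene0.png

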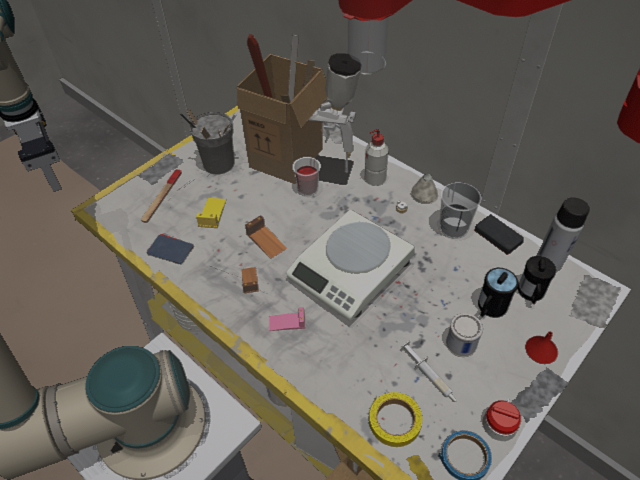

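View pics/side0.png

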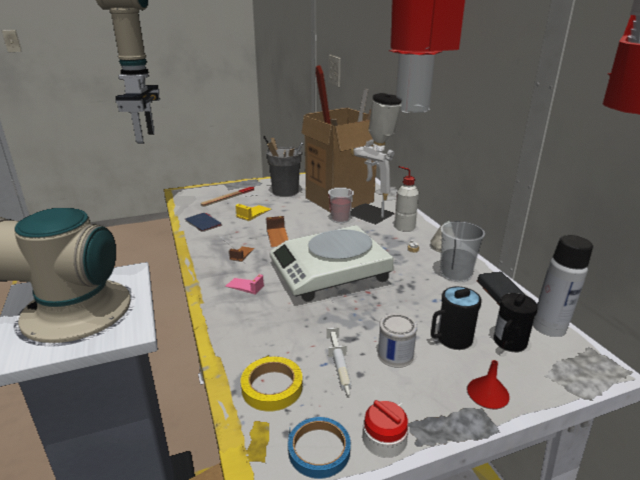

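View pics/wrist0.png

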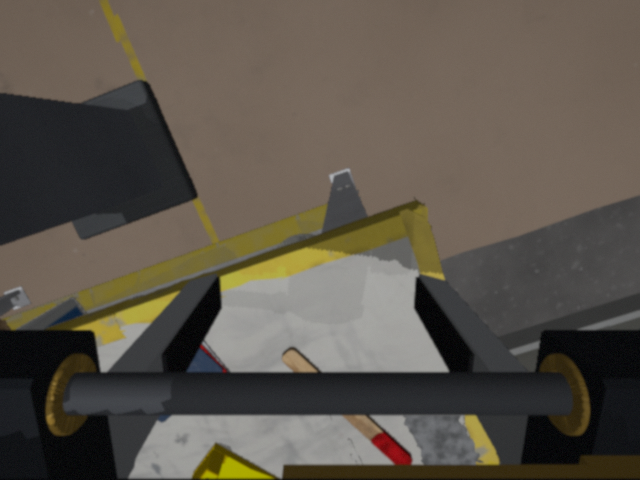

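Candidates for the wedge: the large brown one at (265,237), the small brown one at (250,280), pink at (287,321) and yellow at (211,212). Pink and yellow are excluded, so the larger brown one at (265,237) is my choice. I'll check it in a crop.

```bash
python3 - <<'E'
from h import *
a=cv2.imread('pics/scene0.png')[200:330,225:425]
cv2.imwrite('pics/c1.png',cv2.resize(a,(800,520),interpolation=cv2.INTER_CUBIC))
a=cv2.imread('pics/side0.png')[205:305,220:400]
cv2.imwrite('pics/c2.png',cv2.resize(a,(800,444),interpolation=cv2.INTER_CUBIC))
E
```

```text
(no output)
```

View pics/c1.png

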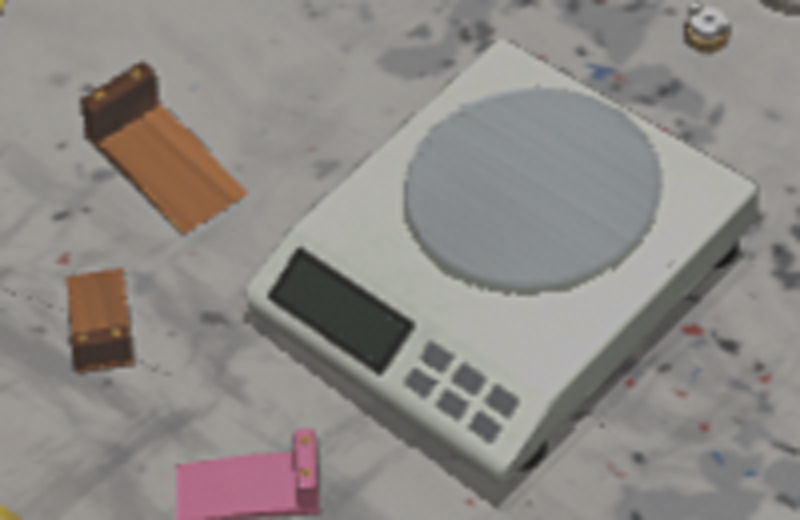

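View pics/c2.png

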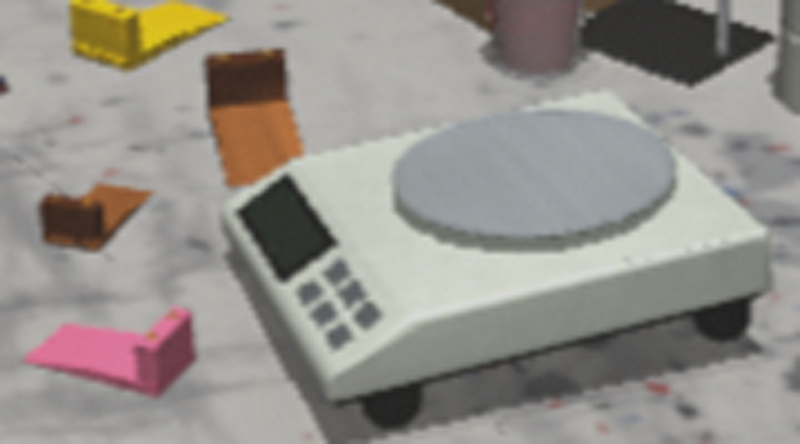

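```bash
python3 - <<'E'
from h import *
s=load('scene0')
f=lambda x,y:(225+x/4,200+y/4)
for n,p,z in [('fl',(250,290),.04),('rl',(505,40),.068),('rr',(757,187),.076),('fr',(505,475),.04),('pan',(532,190),.081),('thinA',(185,233),.001),('thinB',(244,192),.001),('heelA',(90,140),0.01),('heelTopL',(84,103),.04),('heelTopR',(150,64),.04)]:
    print(n,ray(s,*f(*p),z).round(3))
for n,p in [('cup',(308,192)),('tin',(463,353)),('syr1',(405,347)),('syr2',(452,400)),('box',(275,178)),('smallwedge',(250,290)),('yellow',(211,222))]: print(n,ray(s,*p,0.0).round(3))
E
```

```text
fl [0.434 0.039 0.04 ]
rl [0.663 0.039 0.068]
rr [ 0.664 -0.151  0.076]
fr [ 0.435 -0.154  0.04 ]
pan [ 0.574 -0.057  0.081]
thinA [0.459 0.123 0.001]
thinB [0.506 0.118 0.001]
heelA [0.467 0.216 0.01 ]
heelTopL [0.47  0.219 0.04 ]
heelTopR [0.521 0.212 0.04 ]
cup [0.687 0.211 0.   ]
tin [ 0.548 -0.376 -0.   ]
syr1 [ 0.477 -0.273  0.   ]
syr2 [ 0.442 -0.419  0.   ]
box [0.667 0.318 0.   ]
smallwedge [0.359 0.093 0.   ]
yellow [0.441 0.327 0.   ]
```

```bash
python3 - <<'E'
from h import *
s=load('scene0')
for p in [(245,163),(287,180),(322,150),(215,170),(197,160)]: print(p,ray(s,*p,0.0).round(3))
for p in [(238,100),(278,107),(322,70)]: print(p,ray(s,*p,0.2).round(3))
from scipy.spatial.transform import Rotation as R
T=R.from_quat(r.state()['eef_rot']).as_matrix(); print(T.round(3)); print(s['st']['time'])
w=load('wrist0'); print(np.array(w['T_tool_cam']).round(3))
E
```

```text
(245, 163) [0.654 0.426 0.   ]
(287, 180) [0.683 0.287 0.   ]
(322, 150) [0.839 0.297 0.   ]
(215, 170) [0.578 0.469 0.   ]
(197, 160) [0.572 0.54  0.   ]
(238, 100) [0.674 0.438 0.2  ]
(278, 107) [0.721 0.338 0.2  ]
(322, 70) [0.917 0.362 0.2  ]
[[-0.001  0.338  0.941]
 [-0.001  0.941 -0.338]
 [-1.    -0.001 -0.   ]]
0.0
[[ 0.001 -0.252  0.968 -0.179]
 [ 1.     0.001 -0.001 -0.001]
 [-0.     0.968  0.252 -0.074]
 [ 0.     0.     0.     1.   ]]
```

>>> step_arm --motion '[[[0, 0, -0.12], [0.025, -0.03, 0.006], 0.47], [[0, 0, -0.24], [0.05, -0.06, 0.012], 0.47], [[0, 0, -0.36], [0.075, -0.095, 0.018], 0.47], [[0, 0, -0.48], [0.1, -0.125, 0.024], 0.47], [[0, 0, -0.6], [0.125, -0.16, 0.03], 0.47], [[0, 0, -0.72], [0.15, -0.19, 0.036], 0.47], [[0, 0, -0.84], [0.175, -0.22, 0.042], 0.47], [[0, 0, -0.92], [0.2, -0.25, 0.05], 0.47]]'

```text
time: 0.82
eef_pos: [0.3946, 0.2889, 0.2548]
eef_rot: [0.419, 0.57, -0.42, 0.569]
wrist_force: [0.7, 0.3, -1.5]
gripper_width: 0.0444
```

```bash
python3 - <<'E'
from h import *
from scipy.spatial.transform import Rotation as R
s=r.state(); print(s['time'],s['eef_pos'],s['qpos'],R.from_quat(s['eef_rot']).as_matrix().round(3),s['gripper_width'])
E
```

```text
0.8167 [0.39459986 0.28888067 0.25475963] [4.89150304e-01 1.20702939e-01 1.58582255e+00 4.94587302e-04
 1.43714808e+00 1.88392854e-01] [[-0.002  0.955  0.296]
 [-0.001  0.296 -0.955]
 [-1.    -0.002 -0.   ]] 0.044394613510424265
```

>>> step_arm --motion '[[[0, 0, -0.1], [0.02, -0.03, 0.006], 0.47], [[0, 0, -0.2], [0.04, -0.06, 0.012], 0.47], [[0, 0, -0.3], [0.065, -0.09, 0.018], 0.47], [[0, 0, -0.43], [0.085, -0.12, 0.025], 0.47], [[0, 0, -0.43], [0.085, -0.12, 0.025], 0.47], [[0, 0, -0.43], [0.085, -0.12, 0.025], 0.47]]'

```text
time: 1.32
eef_pos: [0.4804, 0.1675, 0.2795]
eef_rot: [-0.531, -0.467, 0.533, -0.465]
wrist_force: [0.4, -0.1, -0.3]
gripper_width: 0.025
```

```bash
python3 - <<'E'
from h import *
s=snap('wrist','w1'); print(s['st']['eef_pos'],s['st']['gripper_width'])
E
```

```text
[0.48040334 0.16749169 0.27954611] 0.02499335832170261
```

View pics/w1.png

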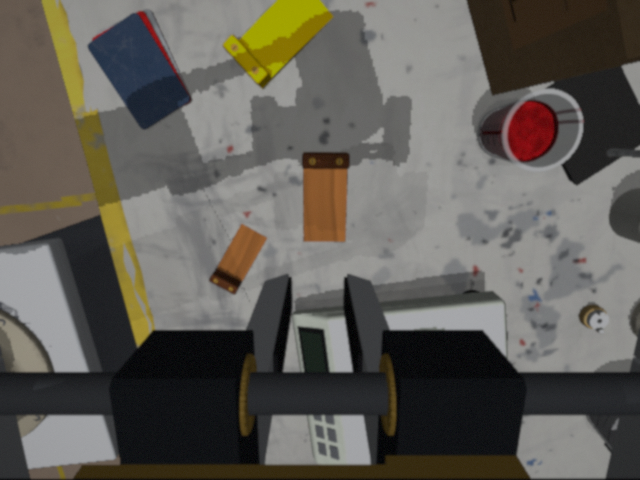

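The wrist view shows the wedge with its heel at (326,160) and thin end at (326,241). The scale's left edge runs from about (295,315) to (505,294), and the small brown wedge is at (238,258). Next I'll refine these by contour.

```bash
python3 - <<'E'
from h import *
s=load('w1'); im=s['image']
hsv=cv2.cvtColor(im,cv2.COLOR_RGB2HSV)
m=((hsv[...,0]<20)&(hsv[...,1]>100)).astype(np.uint8)
m[:, :285]=0; m[:, 370:]=0; m[:140]=0; m[260:]=0
c=max(cv2.findContours(m,0,2)[0],key=cv2.contourArea); print(cv2.boundingRect(c)); q=cv2.approxPolyDP(c,3,True)[:,0]; print(q.tolist())
for i in range(150,245,6): 
    x=np.where(m[i])[0]; 
    if len(x): print(i,x.min(),x.max(),end='; ')
print()
H=[(303,153),(349,153)]; Tn=[(304,241),(347,241)]
h=[ray(s,*p,.04) for p in H]; t=[ray(s,*p,.001) for p in Tn]
print(np.round(h,4),np.round(t,4))
a=cv2.resize(im[265:335,280:520],(800,233),interpolation=cv2.INTER_CUBIC); cv2.imwrite('pics/c3.png',a[...,::-1])
a=cv2.resize(im[140:260,280:380],(500,600),interpolation=cv2.INTER_CUBIC); cv2.imwrite('pics/c4.png',a[...,::-1])
E
```

```text
(303, 153, 46, 89)
[[305, 153], [304, 240], [343, 241], [348, 156]]
156 303 348; 162 303 348; 168 304 346; 174 304 346; 180 304 346; 186 304 346; 192 304 346; 198 304 345; 204 304 345; 210 304 345; 216 304 345; 222 304 345; 228 304 344; 234 304 344; 240 304 344; 
[[0.4712 0.2242 0.04  ]
 [0.5183 0.218  0.04  ]] [[0.4561 0.1206 0.001 ]
 [0.5071 0.1139 0.001 ]]
```

View pics/c3.png

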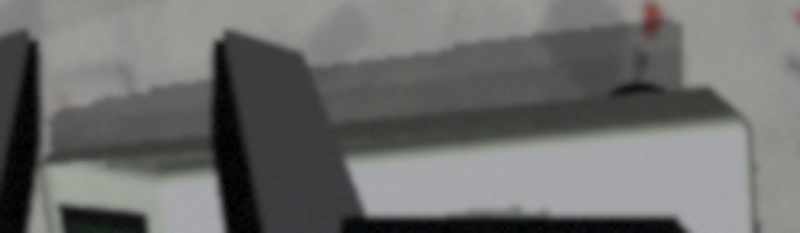

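View pics/c4.png

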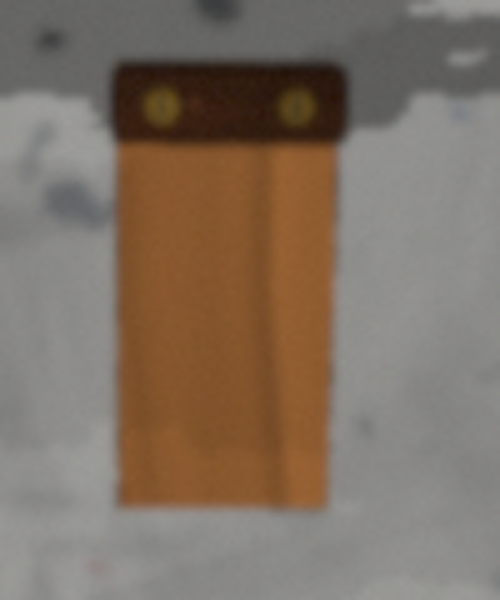

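```bash
cat > sc.py <<'E'
from h import *
from scipy.spatial.transform import Rotation as R
from scipy.optimize import least_squares
ax=np.array([.09,.08,0]);ax/=np.linalg.norm(ax)
def P(x,y,yaw,p,tilt=0.083):
    # tilt lowers (-90,80)
    q=R.from_rotvec(ax*(-tilt)).apply(p)
    if q[2]>0 and 0: pass
    return R.from_rotvec([0,0,yaw]).apply(q)+[x,y,0]
E
python3 - <<'E'
from sc import *
print(P(0,0,0,np.array([-.09,.08,0.01])),P(0,0,0,np.array([.09,-.08,0])))
S=load('scene0');W=load('w1')
hsv=cv2.cvtColor(S['image'],cv2.COLOR_RGB2HSV)
f=lambda x,y:(225+x/4,200+y/4)
obs=[(S,f(505,40),(.110,.100,.068)),(S,f(757,187),(.110,-.100,.068)),(S,f(532,189),(.022,0,.080)),
 (W,(502,301.6),(.108,.100,.068)),]
def res(v): return np.concatenate([proj(s,P(*v,np.array(q)))-u for s,u,q in obs])
o=least_squares(res,[.55,-.057,0]); print(o.x,res(o.x).round(1))
v=o.x
print('foot',P(*v,np.array([-.09,.08,.01])),'rr',P(*v,np.array([.09,-.08,.068])))
# edge check
for x in (-.06,0,.06): print(proj(W,P(*v,np.array([x,.1,.068]))))
print(W['st']['time'])
for q in [(-.127,.1,.028),(-.127,-.1,.028),(-.09,-.08,0)]: print(q,(proj(S,P(*v,np.array(q)))-[225,200])*4)
E
```

```text
[-9.02772866e-02  8.03119474e-02  5.13713310e-05] [ 0.0897265  -0.07969231  0.0099142 ]
[ 0.55623145 -0.06003686 -0.00322173] [-1.5 -0.6  1.   0.5 -0.5 -0.2  0.3  0.4]
foot [4.66213376e-01 2.05655188e-02 5.13713310e-05] rr [ 0.64196896 -0.13579225  0.07768011]
[345.03241961 316.67071987]
[399.91999425 311.5477534 ]
[456.20527877 306.2943308 ]
1.3167
(-0.127, 0.1, 0.028) [243.13906292 319.6412083 ]
(-0.127, -0.1, 0.028) [500.48739338 501.03029516]
(-0.09, -0.08, 0) [519.20352787 464.51709682]
```

>>> step_arm --motion '[[[0, 0, 0], [0.009, 0.041, 0], 0.47], [[0, 0, 0], [0.019, 0.083, 0], 0.47], [[0, 0, 0], [0.019, 0.083, -0.04], 0.47], [[0, 0, 0], [0.019, 0.083, -0.08], 0.47], [[0, 0, 0], [0.019, 0.083, -0.12], 0.47], [[0, 0, 0], [0.019, 0.083, -0.16], 0.47], [[0, 0, 0], [0.019, 0.083, -0.2], 0.47], [[0, 0, 0], [0.019, 0.083, -0.22], 0.47]]'

```text
time: 2.03
eef_pos: [0.4932, 0.2522, 0.0546]
eef_rot: [-0.527, -0.47, 0.534, -0.465]
wrist_force: [0.1, -1.6, 0.0]
gripper_width: 0.0252
```

```bash
python3 - <<'E'
from sc import *
s=snap('wrist','w2'); print(s['st']['eef_pos'],R.from_quat(s['st']['eef_rot']).as_matrix().round(3),s['st']['wrist_force'])
E
```

```text
[0.49315265 0.25215302 0.05464814] [[-0.012  0.992 -0.126]
 [-0.001 -0.126 -0.992]
 [-1.    -0.011  0.003]] [ 0.09448719 -1.55314665  0.01012874]
```

View pics/w2.png

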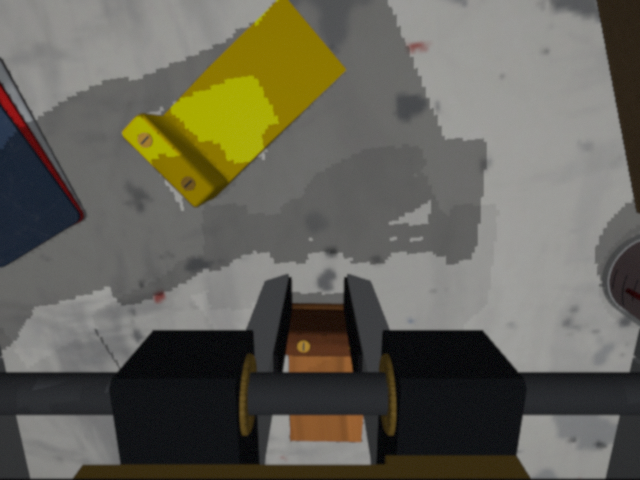

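>>> step_arm --motion '[[[0, 0, 0], [0.006, -0.001, -0.02], 0.47], [[0, 0, 0], [0.006, -0.001, -0.04], 0.47], [[0, 0, 0], [0.006, -0.001, -0.047], 0.47], [[0, 0, 0], [0.006, -0.001, -0.047], 0.47]]'

```text
time: 2.42
eef_pos: [0.4956, 0.2511, 0.0044]
eef_rot: [-0.524, -0.472, 0.536, -0.464]
wrist_force: [0.3, 0.7, -0.3]
gripper_width: 0.0249
```

>>> step_arm --motion '[[[0, 0, 0], [0.003, 0, 0.003], 0.47], [[0, 0, 0], [0.003, 0, 0.003], 0.47]]'

```text
time: 2.58
eef_pos: [0.5002, 0.2522, 0.0094]
eef_rot: [-0.525, -0.471, 0.535, -0.465]
wrist_force: [0.4, 0.1, 0.5]
gripper_width: 0.025
```

```bash
python3 - <<'E'
from sc import *
s=snap('scene','s2'); print(s['st']['eef_pos'],R.from_quat(s['st']['eef_rot']).as_matrix().round(3),s['st']['wrist_force'])
a=s['image'][130:330,200:425]; cv2.imwrite('pics/c5.png',cv2.resize(a,(675,600),interpolation=cv2.INTER_CUBIC)[...,::-1])
E
```

```text
[0.50017475 0.25223093 0.00938779] [[-0.016  0.992 -0.123]
 [-0.003 -0.123 -0.992]
 [-1.    -0.016  0.005]] [0.41248805 0.14948816 0.54708954]
```

View pics/c5.png

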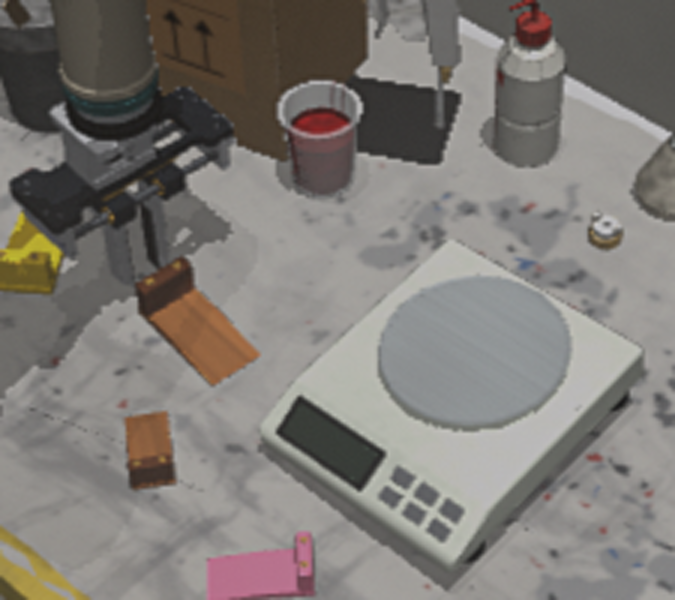

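>>> step_arm --motion '[[[0, 0, 0], [-0.001, -0.006, -0.001], 0.47], [[0, 0, 0], [-0.002, -0.012, -0.002], 0.47], [[0, 0, 0], [-0.003, -0.018, -0.002], 0.47], [[0, 0, 0], [-0.003, -0.022, -0.002], 0.47], [[0, 0, 0], [-0.004, -0.026, -0.002], 0.47], [[0, 0, 0], [-0.004, -0.03, -0.002], 0.47], [[0, 0, 0], [-0.005, -0.035, -0.002], 0.47], [[0, 0, 0], [-0.005, -0.04, -0.002], 0.47]]'

```text
time: 3.3
eef_pos: [0.4951, 0.2116, 0.0074]
eef_rot: [-0.525, -0.471, 0.535, -0.465]
wrist_force: [0.6, 1.1, 0.4]
gripper_width: 0.0252
```

>>> step_arm --motion '[[[0, 0, 0], [-0.001, -0.006, 0], 0.47], [[0, 0, 0], [-0.002, -0.012, 0], 0.47], [[0, 0, 0], [-0.002, -0.018, 0], 0.47], [[0, 0, 0], [-0.003, -0.024, 0], 0.47], [[0, 0, 0], [-0.004, -0.03, 0], 0.47], [[0, 0, 0], [-0.005, -0.036, 0], 0.47], [[0, 0, 0], [-0.005, -0.04, 0], 0.47], [[0, 0, 0], [-0.005, -0.04, 0], 0.47]]'

```text
time: 3.97
eef_pos: [0.4898, 0.1706, 0.0073]
eef_rot: [-0.525, -0.471, 0.535, -0.465]
wrist_force: [-0.2, 1.3, -0.5]
gripper_width: 0.0249
```

```bash
python3 - <<'E'
from sc import *
s=snap('scene','s3'); print(s['st']['eef_pos'],s['st']['wrist_force'])
a=s['image'][130:330,200:425]; cv2.imwrite('pics/c6.png',cv2.resize(a,(675,600),interpolation=cv2.INTER_CUBIC)[...,::-1])
E
```

```text
[0.48977665 0.17058134 0.00732442] [-0.16014619  1.32056474 -0.47726313]
```

View pics/c6.png

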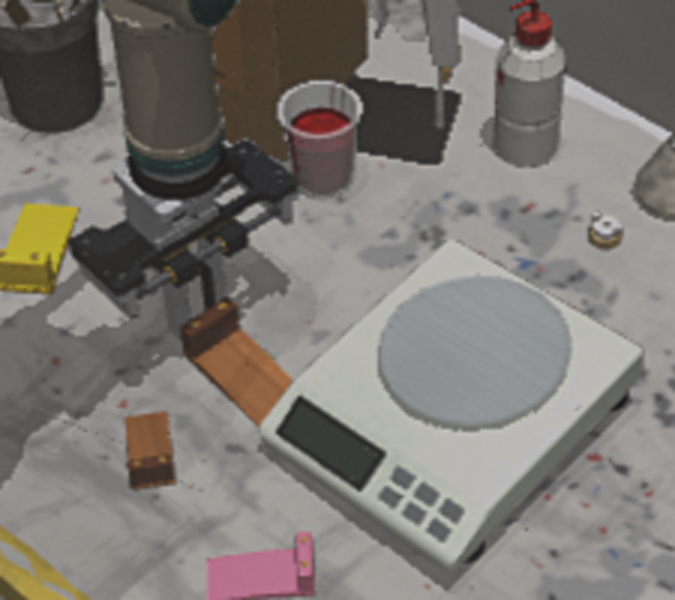

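```bash
python3 - <<'E'
from sc import *
s=load('s3'); a=s['image'][220:280,255:305]; cv2.imwrite('pics/c7.png',cv2.resize(a,(500,600),interpolation=cv2.INTER_CUBIC)[...,::-1])
E
```

```text
(no output)
```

View pics/c7.png

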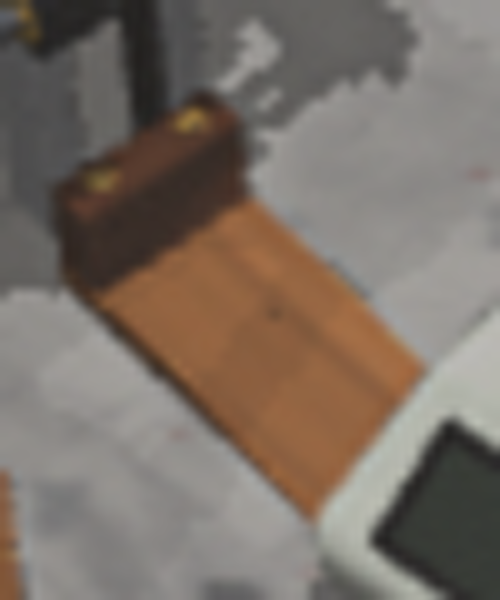

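```bash
python3 - <<'E'
from sc import *
s=load('s3'); g=lambda x,y:(255+x/10,220+y/10)
for n,p,z in [('backL',(60,187),.04),('backR',(205,95),.04),('frontL',(85,225),.04),('frontR',(243,125),.04),('baseFL',(100,300),.010),('baseFR',(247,197),.010)]: print(n,ray(s,*[k-0 for k in g(*p)],z).round(4))
E
```

```text
backL [0.4656 0.1605 0.04  ]
backR [0.5101 0.1548 0.04  ]
frontL [0.4611 0.1471 0.04  ]
frontR [0.5093 0.1408 0.04  ]
baseFL [0.4623 0.1472 0.01  ]
baseFR [0.5099 0.1432 0.01  ]
```

>>> step_arm --motion '[[[0, 0, 0], [-0.001, -0.005, 0], 0.47], [[0, 0, 0], [-0.001, -0.01, 0], 0.47], [[0, 0, 0], [-0.002, -0.015, 0], 0.47], [[0, 0, 0], [-0.003, -0.02, 0], 0.47], [[0, 0, 0], [-0.003, -0.025, 0], 0.47], [[0, 0, 0], [-0.004, -0.03, 0], 0.47], [[0, 0, 0], [-0.004, -0.034, 0], 0.47], [[0, 0, 0], [-0.005, -0.038, 0], 0.47]]'

```text
time: 4.68
eef_pos: [0.4854, 0.1331, 0.0075]
eef_rot: [-0.526, -0.471, 0.535, -0.465]
wrist_force: [0.9, 4.2, -0.5]
gripper_width: 0.0248
```

>>> step_arm --motion '[[[0, 0, 0], [0, -0.003, 0], 0.47], [[0, 0, 0], [-0.001, -0.006, 0], 0.47], [[0, 0, 0], [-0.001, -0.009, 0], 0.47], [[0, 0, 0], [-0.002, -0.012, 0], 0.47], [[0, 0, 0], [-0.002, -0.015, 0], 0.47], [[0, 0, 0], [-0.002, -0.018, 0], 0.47], [[0, 0, 0], [-0.003, -0.02, 0], 0.47], [[0, 0, 0], [-0.003, -0.022, 0], 0.47]]'

```text
time: 5.35
eef_pos: [0.4822, 0.1108, 0.0074]
eef_rot: [-0.526, -0.471, 0.535, -0.465]
wrist_force: [0.3, 2.5, -0.9]
gripper_width: 0.0249
```

```bash
python3 - <<'E'
from sc import *
s=snap('scene','s4'); print(s['st']['eef_pos'],s['st']['wrist_force'])
a=s['image'][180:330,245:425]; cv2.imwrite('pics/c8.png',cv2.resize(a,(720,600),interpolation=cv2.INTER_CUBIC)[...,::-1])
E
```

```text
[0.48221567 0.11082963 0.00742536] [ 0.32866402  2.52961164 -0.91488391]
```

View pics/c8.png

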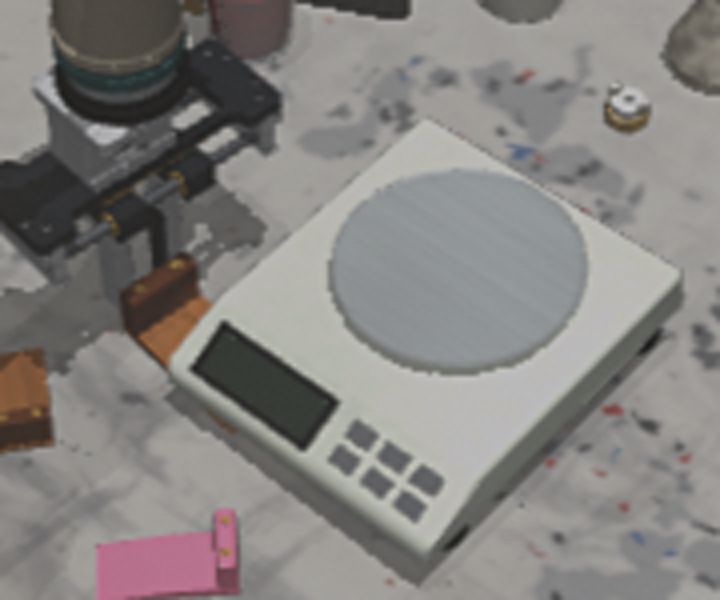

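>>> step_arm --motion '[[[0, 0, 0], [0, -0.003, 0], 0.47], [[0, 0, 0], [-0.001, -0.006, 0], 0.47], [[0, 0, 0], [-0.001, -0.009, 0], 0.47], [[0, 0, 0], [-0.002, -0.012, 0], 0.47], [[0, 0, 0], [-0.002, -0.015, 0], 0.47], [[0, 0, 0], [-0.002, -0.018, 0], 0.47], [[0, 0, 0], [-0.003, -0.021, 0], 0.47], [[0, 0, 0], [-0.003, -0.024, 0], 0.47]]'

```text
time: 6.07
eef_pos: [0.4789, 0.0861, 0.0074]
eef_rot: [-0.525, -0.471, 0.535, -0.465]
wrist_force: [-0.2, 2.7, -0.3]
gripper_width: 0.0248
```

>>> step_arm --motion '[[[0, 0, 0], [0, -0.003, 0], 0.47], [[0, 0, 0], [-0.001, -0.005, 0], 0.47], [[0, 0, 0], [-0.001, -0.007, 0], 0.47], [[0, 0, 0], [-0.001, -0.009, 0], 0.47], [[0, 0, 0], [-0.001, -0.009, 0], 0.47]]'

```text
time: 6.48
eef_pos: [0.4779, 0.0773, 0.0074]
eef_rot: [-0.526, -0.471, 0.535, -0.464]
wrist_force: [0.3, 3.8, -1.7]
gripper_width: 0.0246
```

```bash
python3 - <<'E'
from sc import *
s=snap('scene','s5'); print(s['st']['eef_pos'],s['st']['wrist_force'])
a=s['image'][180:330,245:425]; cv2.imwrite('pics/c9.png',cv2.resize(a,(720,600),interpolation=cv2.INTER_CUBIC)[...,::-1])
E
```

```text
[0.47794526 0.07727457 0.00740492] [ 0.28517479  3.81525131 -1.67785458]
```

View pics/c9.png

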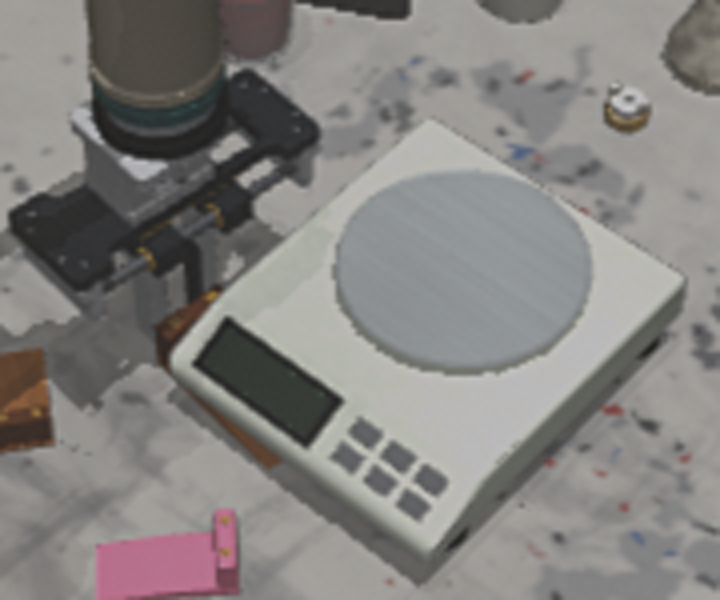

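>>> step_arm --motion '[[[0, 0, 0], [0, -0.002, 0], 0.47], [[0, 0, 0], [0, -0.004, 0], 0.47], [[0, 0, 0], [-0.001, -0.006, 0], 0.47], [[0, 0, 0], [-0.001, -0.007, 0], 0.47], [[0, 0, 0], [-0.001, -0.007, 0], 0.47]]'

```text
time: 6.95
eef_pos: [0.4771, 0.0707, 0.0074]
eef_rot: [-0.526, -0.471, 0.535, -0.464]
wrist_force: [1.0, 5.4, -1.0]
gripper_width: 0.0249
```

```bash
python3 - <<'E'
from sc import *
s=snap('scene','s6'); print(s['st']['eef_pos'],s['st']['wrist_force'])
a=s['image'][180:330,245:425]; cv2.imwrite('pics/c10.png',cv2.resize(a,(720,600),interpolation=cv2.INTER_CUBIC)[...,::-1])
s=snap('side','d6')
a=s['image'][205:305,220:400]
cv2.imwrite('pics/c11.png',cv2.resize(a,(800,444),interpolation=cv2.INTER_CUBIC)[...,::-1])
E
```

```text
[0.47708734 0.07066203 0.00742136] [ 0.96315147  5.44021451 -1.03446764]
```

View pics/c10.png

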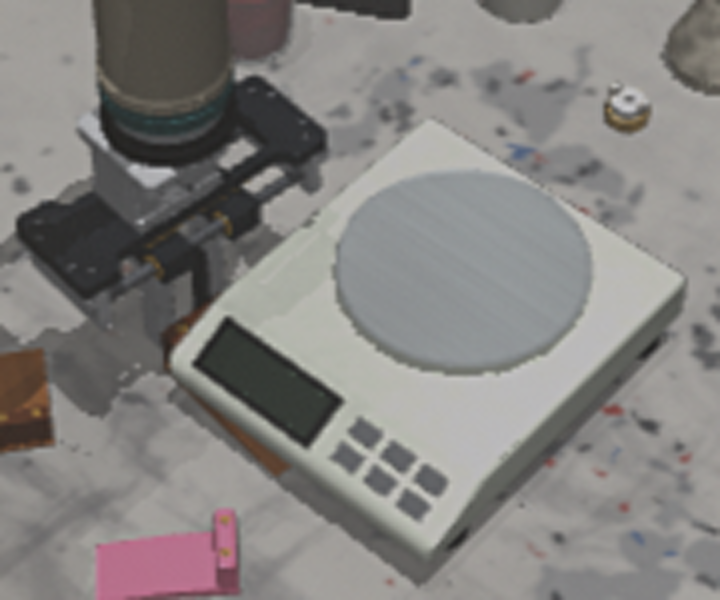

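View pics/c11.png

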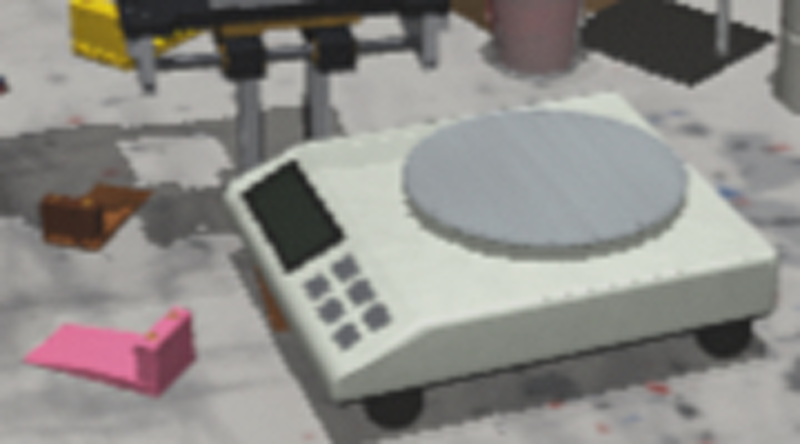

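>>> step_arm --motion '[[[0, 0, 0], [0.001, 0.008, 0], 0.47], [[0, 0, 0], [0.003, 0.025, 0], 0.47], [[0, 0, 0], [0.005, 0.045, 0], 0.47], [[0, 0, 0], [0.005, 0.045, 0.04], 0.47], [[0, 0, 0], [0.005, 0.045, 0.08], 0.47], [[0, 0, 0], [0.005, 0.045, 0.12], 0.47], [[0, 0, 0], [0.005, 0.045, 0.16], 0.47], [[0, 0, 0], [0.005, 0.045, 0.18], 0.47]]'

```text
time: 7.72
eef_pos: [0.484, 0.1151, 0.1923]
eef_rot: [-0.527, -0.469, 0.533, -0.466]
wrist_force: [0.6, 0.2, -0.2]
gripper_width: 0.0249
```

>>> step_arm --motion '[[[0, 0, 0], [0, -0.03, 0.04], 0.47], [[0, 0, 0], [0, -0.06, 0.08], 0.47], [[0, 0, 0], [0, -0.06, 0.1], 0.47], [[0, 0, 0], [0, -0.06, 0.1], 0.47]]'

```text
time: 8.05
eef_pos: [0.4873, 0.052, 0.2995]
eef_rot: [-0.53, -0.464, 0.531, -0.47]
wrist_force: [0.3, -0.8, 0.6]
gripper_width: 0.025
```

```bash
python3 - <<'E'
from sc import *
w=snap('wrist','w7'); snap('scene','s7'); snap('side','d7')
print(w['st']['eef_pos'],w['st']['wrist_force'])
a=load('s7')['image'][180:330,245:425]; cv2.imwrite('pics/c12.png',cv2.resize(a,(720,600),interpolation=cv2.INTER_CUBIC)[...,::-1])
E
```

```text
[0.48727704 0.05197848 0.29948448] [ 0.26374911 -0.78479114  0.59111134]
```

View pics/w7.png

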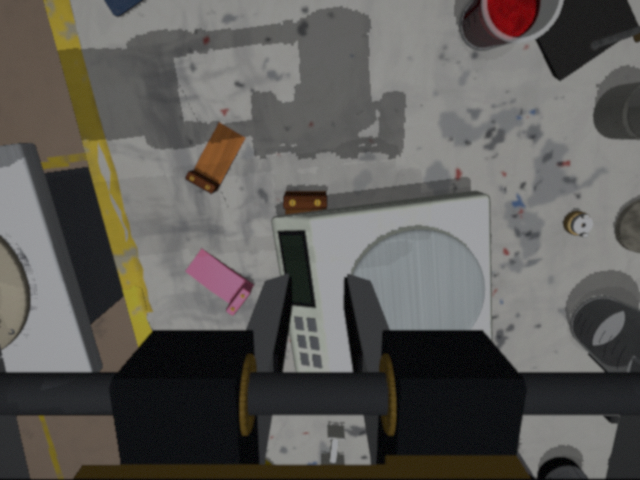

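View pics/c12.png

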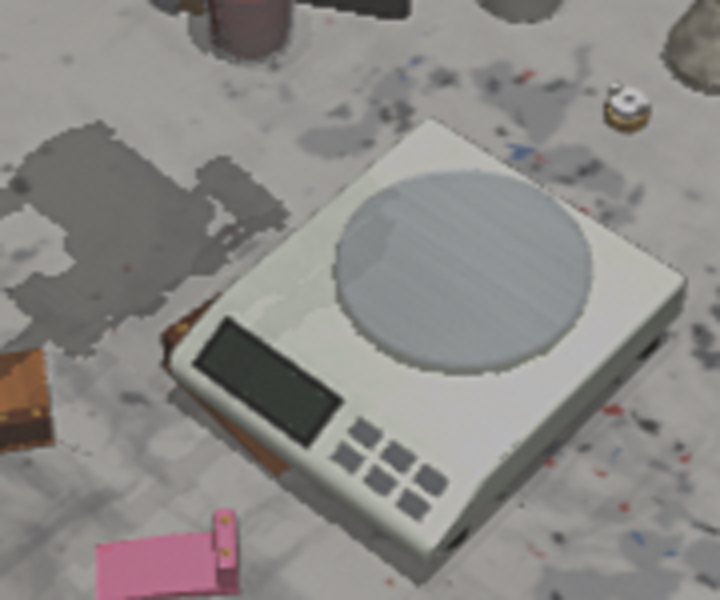

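```bash
python3 - <<'E'
from sc import *
W=load('w7')
a=cv2.resize(W['image'][175:265,260:500],(800,300),interpolation=cv2.INTER_CUBIC); cv2.imwrite('pics/c13.png',a[...,::-1])
a=cv2.resize(W['image'][180:230,270:340],(784,560),interpolation=cv2.INTER_CUBIC); cv2.imwrite('pics/c14.png',a[...,::-1])
E
```

```text
(no output)
```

View pics/c13.png

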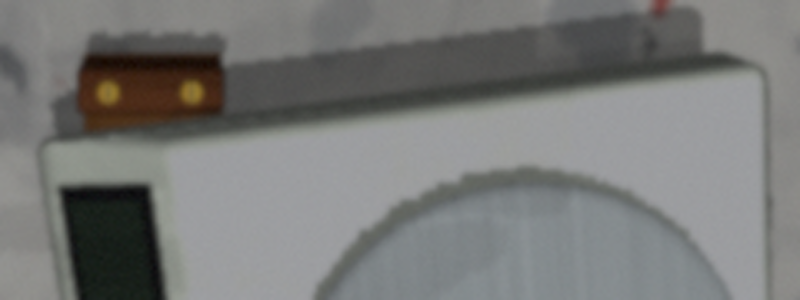

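View pics/c14.png

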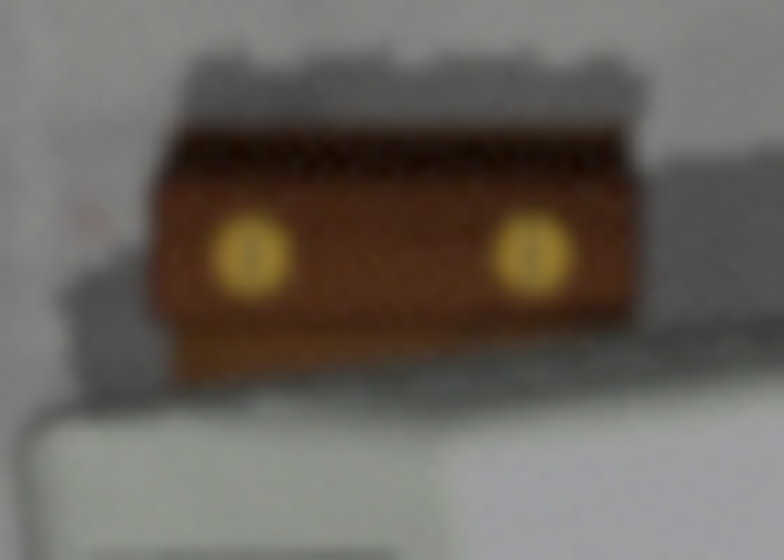

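```bash
python3 - <<'E'
from sc import *
W=load('w7');S=load('s7')
w=lambda x,y:(270+x/11.2,180+y/11.2)
c=ray(W,*w(391,255),.04); l=ray(W,*w(150,255),.04); rr=ray(W,*w(637,255),.04); print('heel top centre',c,l,rr)
d=rr-l; hd=np.array([-abs(d[1]),-abs(d[0])]); hd/=np.linalg.norm(hd); print('heading',hd)
f=lambda x,y:(245+x/4,180+y/4)
g=lambda x,y:(260+x/3.333,175+y/3.333)
# pan ellipse (scene): extremes
obs=[(S,f(431,119),(.110,.100,.068)),(S,f(686,282),(.110,-.100,.068)),(S,f(463,269),(.022,0,.080)),(W,g(760,68),(.110,.100,.068)),
 (W,g(44,142),(-.127,.100,.045))]
def res(v): return np.concatenate([proj(s,P(*v[:3],np.array(q),v[3]))-u for s,u,q in obs[:4]])
o=least_squares(res,[.55,-.057,0,0.0]); print(o.x,res(o.x).round(1))
v=o.x; ft=P(*v[:3],np.array([-.09,.08,.01]),v[3]); print('foot',ft)
o2=least_squares(lambda x:res([*x,0.]),[.55,-.057,0]); print('level fit',o2.x,o2.cost,'tilted cost',least_squares(lambda x:res([*x,0.083]),[.55,-.057,0]).cost)
v=[*o2.x,0]; ft=P(*v[:3],np.array([-.09,.08,.01]),0);print(ft,'rr',P(*v[:3],np.array([.09,-.08,.068]),0))
org=c[:2]+hd*.0445; e=ft[:2]-org; print('foot in wedge x,y',e@hd, e@np.array([-hd[1],hd[0]]))
E
```

```text
heel top centre [0.47335407 0.05180774 0.04      ] [0.44948697 0.05488957 0.04      ] [0.49772615 0.04866071 0.04      ]
heading [-0.12806137 -0.99176625]
[ 0.55550724 -0.0603329  -0.00166208  0.00067467] [-1.  -0.3  0.8  0.2 -0.5  0.3  0.3  0.2]
foot [0.46563588 0.01982161 0.00991932]
level fit [ 0.55549564 -0.06031224 -0.00146433] 1.0503319650095302 tilted cost 4.218213885668311
[0.46561288 0.01981946 0.01      ] rr [ 0.64537839 -0.14044394  0.068     ]
foot in wedge x,y -0.011783756375334666 -0.0035809875297099785
```

```bash
python3 - <<'E'
from sc import *
S=load('s7')
for p in [(376,180),(425,197),(458,233),(500,243),(497,308),(340,178)]: print(p,ray(S,*p,0).round(3))
print(r.state()['qpos'])
E
```

```text
(376, 180) [0.844 0.101 0.   ]
(425, 197) [ 0.879 -0.039  0.   ]
(458, 233) [ 0.83  -0.177  0.   ]
(500, 243) [ 0.87  -0.274  0.   ]
(497, 308) [ 0.697 -0.37   0.   ]
(340, 178) [0.785 0.181 0.   ]
[-0.0274348   0.10763077  1.51114739 -0.00400259  1.53200338  0.09868094]
```

>>> step_arm --motion '[[[0, 0, 0], [0.025, -0.03, 0], 1], [[0, 0, 0], [0.05, -0.06, -0.01], 1], [[0, 0, 0], [0.075, -0.09, -0.02], 1], [[0, 0, 0], [0.1, -0.12, -0.03], 1], [[0, 0, 0], [0.125, -0.15, -0.05], 1], [[0, 0, 0], [0.15, -0.18, -0.07], 1], [[0, 0, 0], [0.158, -0.192, -0.1], 1], [[0, 0, 0], [0.158, -0.192, -0.13], 1]]'

```text
time: 8.87
eef_pos: [0.6428, -0.1407, 0.1575]
eef_rot: [-0.527, -0.468, 0.535, -0.466]
wrist_force: [0.1, 0.2, -0.8]
gripper_width: 0.0002
```

>>> step_arm --motion '[[[0, 0, 0], [0, 0, -0.02], 1], [[0, 0, 0], [0, 0, -0.03], 1], [[0, 0, 0], [0, 0, -0.04], 1], [[0, 0, 0], [0, 0, -0.04], 1]]'

```text
time: 9.2
eef_pos: [0.6412, -0.1395, 0.1148]
eef_rot: [-0.525, -0.47, 0.536, -0.464]
wrist_force: [-0.0, -0.3, -0.1]
gripper_width: 0.0006
```

```bash
python3 - <<'E'
from sc import *
s=snap('scene','s8'); st=r.state(); print(st['eef_pos'],st['wrist_force'],st['gripper_width'],R.from_quat(st['eef_rot']).as_matrix().round(3)[:,0])
a=s['image'][150:330,245:485]; cv2.imwrite('pics/c15.png',cv2.resize(a,(800,600),interpolation=cv2.INTER_CUBIC)[...,::-1])
E
```

```text
[ 0.64224514 -0.13984524  0.11677554] [-0.11627158  0.54082129 -0.31605856] 0.00037339952363848225 [-0.013 -0.005 -1.   ]
```

View pics/c15.png

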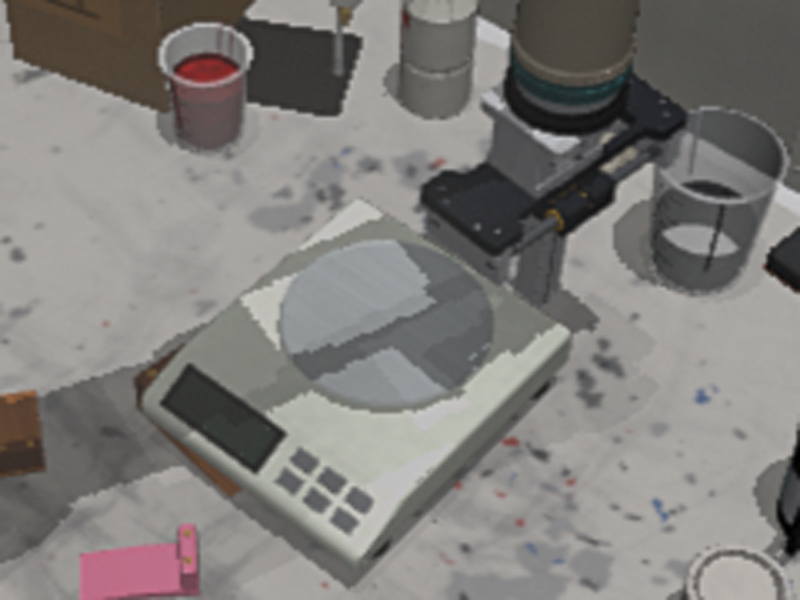

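>>> step_arm --motion '[[[0, 0, 0], [0.001, 0, -0.02], 1], [[0, 0, 0], [0.002, 0, -0.035], 1], [[0, 0, 0], [0.002, 0, -0.042], 1], [[0, 0, 0], [0.002, 0, -0.044], 1], [[0, 0, 0], [0.002, 0, -0.044], 1]]'

```text
time: 9.67
eef_pos: [0.6446, -0.1397, 0.0737]
eef_rot: [-0.526, -0.469, 0.535, -0.466]
wrist_force: [0.0, 0.1, 0.5]
gripper_width: 0.0005
```

>>> step_arm --motion '[[[0, 0, 0], [0, 0, -0.002], 1], [[0, 0, 0], [0, 0, -0.004], 1], [[0, 0, 0], [0, 0, -0.006], 1], [[0, 0, 0], [0, 0, -0.006], 1]]'

```text
time: 10.0
eef_pos: [0.645, -0.1399, 0.0681]
eef_rot: [-0.526, -0.468, 0.535, -0.466]
wrist_force: [-0.2, 0.8, 0.7]
gripper_width: 0.0003
```

>>> step_arm --motion '[[[0, 0, 0], [0, 0, -0.001], 1], [[0, 0, 0], [0, 0, -0.002], 1], [[0, 0, 0], [0, 0, -0.002], 1]]'

```text
time: 10.25
eef_pos: [0.6451, -0.14, 0.0679]
eef_rot: [-0.527, -0.468, 0.535, -0.467]
wrist_force: [-2.3, 0.1, 7.9]
gripper_width: 0.0005
```

>>> step_arm --motion '[[[0, 0, 0], [0, 0, -0.002], 1], [[0, 0, 0], [0, 0, -0.002], 1], [[0, 0, 0], [0, 0, -0.002], 1]]'

```text
time: 10.5
eef_pos: [0.6451, -0.1399, 0.0679]
eef_rot: [-0.527, -0.468, 0.535, -0.467]
wrist_force: [-2.4, 1.1, 8.8]
gripper_width: 0.0006
```

```bash
python3 - <<'E'
from sc import *
s=snap('scene','s9'); st=r.state(); print(st['eef_pos'],st['wrist_force'])
E
```

```text
[ 0.6451308  -0.13993055  0.0678446 ] [-2.62777584  0.50250775  8.64833916]
```

>>> step_arm --motion '[[[0, 0, 0], [0, 0, 0.01], 1], [[0, 0, 0], [0, 0, 0.03], 1], [[0, 0, 0], [0, 0, 0.07], 1], [[0, 0, 0], [0, 0, 0.11], 1], [[0, 0, 0], [0, 0, 0.15], 1], [[0, 0, 0], [0, 0, 0.15], 1]]'

```text
time: 11.05
eef_pos: [0.6496, -0.1413, 0.228]
eef_rot: [-0.53, -0.463, 0.532, -0.472]
wrist_force: [0.8, -0.9, 0.6]
gripper_width: 0.0005
```

>>> step_arm --motion '[[[0, 0, 0], [-0.02, 0.03, 0.01], 1], [[0, 0, 0], [-0.04, 0.06, 0.02], 1], [[0, 0, 0], [-0.07, 0.09, 0.03], 1], [[0, 0, 0], [-0.1, 0.12, 0.05], 1], [[0, 0, 0], [-0.13, 0.16, 0.07], 1], [[0, 0, 0], [-0.158, 0.192, 0.085], 1], [[0, 0, 0], [-0.158, 0.192, 0.085], 1]]'

```text
time: 11.63
eef_pos: [0.4892, 0.0533, 0.3156]
eef_rot: [0.53, 0.463, -0.53, 0.473]
wrist_force: [1.1, 0.5, -0.6]
gripper_width: 0.0006
```

```bash
python3 - <<'E'
from sc import *
w=snap('wrist','w10'); s=snap('scene','s10'); print(w['st']['eef_pos'],w['st']['wrist_force'])
a=s['image'][150:330,245:485]; cv2.imwrite('pics/c16.png',cv2.resize(a,(800,600),interpolation=cv2.INTER_CUBIC)[...,::-1])
b=load('s7')['image'].astype(int)
for n in ('s9','s10'):
  d=np.abs(load(n)['image'].astype(int)-b).sum(2)[285:330,330:425]; print(n,(d>60).sum())
a=cv2.resize(w['image'][180:230,270:340],(784,560),interpolation=cv2.INTER_CUBIC); cv2.imwrite('pics/c17.png',a[...,::-1])
E
```

```text
[0.48918532 0.05329625 0.31556477] [ 1.11468653  0.4756904  -0.6212195 ]
s9 4
s10 0
```

View pics/c16.png

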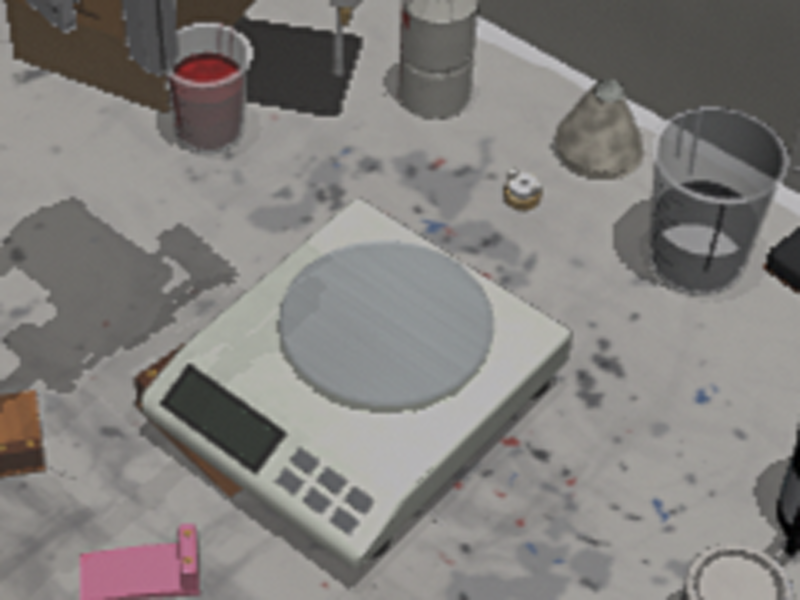

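View pics/w10.png

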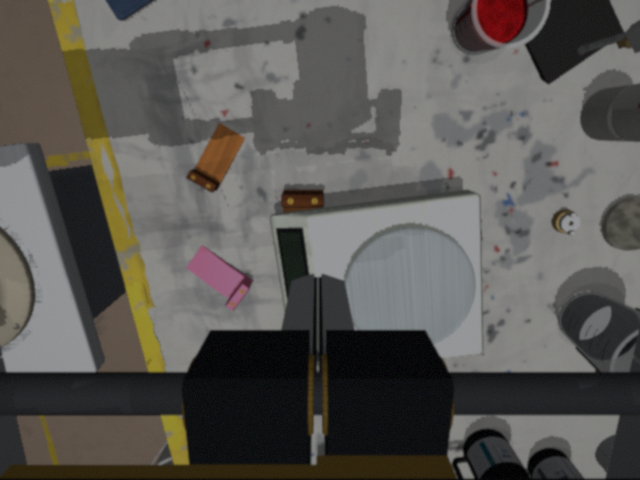

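After the press, the pictures show the scale unmoved: its right corner is at crop (571,335) and the wedge heel at wrist (302,200), with no image change against the earlier level picture. I'm handing the job in.

```bash
python3 - <<'E'
from h import *
print(r.sign_off())
E
```

```text
the job is handed in; nothing more can be done
None
```

The wedge now sits under the bare foot and the scale stood level in my checks. The job is handed in at about 12 s of the 58 s, and no verdict is given.

- **Push:** I pushed the larger brown wedge by its heel with both fingertips. The readings taken between moves were no more than about 5.5 N.
- **Position after backing off:** The camera fit gave a tilt of about 0.001 rad. The foot was at about x = −12 mm, y = −4 mm on the wedge, so on the flat top. The scale had moved by about 1 mm at most.
- **Press:** I pressed the rear right corner at (0.645, −0.140) with the closed fingertips, at about 8–9 N for about 0.4 s. The fingertip height held at 67.9 mm, so the scale did not rock.
- **Afterwards:** I raised the arm clear. The front-right part of the scale in the scene picture was unchanged from before the press. The cup looked undisturbed, and the arm never went near the tin or the syringe; I did not measure any of the three.
- **Not square:** The wedge lies about 7° off square to the scale's side, as it did at the start, so its heel is not flush with the housing. No other check failed or disagreed.

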